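Seat an eccentric wheel on an indicator stand and bring its high spot to the plunger

ROBOT

A 6-joint arm with a two-finger parallel gripper is mounted at the origin on a cart in front of the work surface, level with it; the furniture and walls round the work are solid. World frame = base frame: x ahead of the robot, y to its left, z up, the work surface at z = 0. Lengths are in m, angles in rad, forces in N, time in s.
With the tool pointing down it reaches from about 0.35 to 0.975 m from the base axis. Payload 17.4 kg.
Tool frame: the origin (TCP) lies midway between the tips of the shut fingers; the grasp point (between the pads) lies 19 mm behind it; z points along the fingers, y is the line along which they close (so a half turn about z gives the same grasp; the last joint's range is limited). The gripper opens to 85 mm and grips with 20 to 120 N. Pads are 22 mm wide; open, the fingers measure 114 mm over their backs; the gripper's body (76 mm by 85 mm) begins 54 mm behind the grasp point. The pads swing forward as they close: fully open they stand 13 mm farther back than shut.
Start: joints at [-1.286, 0.116, 1.442, -0, 1.584, -0.038], TCP at [0.214, -0.64, 0.231] pointing down, gripper open.
Joint ranges: [-2.83, 2.83], [-0.83, 2.19], [0.07, 2.5], [-1.14, 4.28], [0.01, 3], [-2.97, 2.97]. Speed limits (rad/s): [1.89, 1.89, 2.22, 3.14, 3.14, 3.14].

INTERFACE

Orientations are given as a rotation vector (axis times angle).
In Python, from plant import sense, optics, order, recognise gives the robot as it stands.
- The arm moves only by the shell command python3 -m creep 'ROWS' [FORCE]. ROWS is a JSON object of lists of equal length, an entry for each row: "claw": the closure, from 0 (fully open) to 1 (shut); "translation": the shift along the tool's x, y, z in mm, a list of three; "turn": the turn, a rotation vector about the tool's x, y, z in degrees, a list of three. In form: {"claw": [claw, ...], "translation": [[tx, ty, tz], ...], "turn": [[rx, ry, rz], ...]}. A call has 1 to 8 rows; each row shifts and turns the commanded pose from where the row before left it, along the tool's axes as they then stand; what a row does not reach is not made up. A row lasts 1/10 s, in which the tool goes at most 50 mm and 8.59 degrees, less where a joint would pass 70% of its speed; a pose out of reach is approached as far as the arm can. A call is refused whole if a number of a shift passes 50 or a number of a turn 8.59, either way. A call with a gripper value outside its range is refused whole. The fingers move at their own pace and stop on an object; FORCE is the grip in N (left out, the last holds). Time passes only in rows, so rows that do not move let the fingers close. It gives the time, the measured TCP pose, the force, the opening and the grip force at its end, in the units of the state.
- sense(): the state, without advancing time (a new reading comes with each control period).
- optics.read_camera(name): name is "scene" or "top" or "wrist"; returns the picture (400x640x3 uint8, red, green, blue); there is no depth.
- optics.camera_model(name): a dict with "intrinsics" (3x3 intrinsics, pixels), "cam_to_world" (4x4, takes a point from camera to world coordinates). Camera axes: x right, y up, looking along -z (the intrinsics and any distortion apply to the point x, -y, -z); pixel columns grow to the right and rows downward; lengths in m; the calibration is good to about 2 mm. A picture is of the moment at which its call begins: read the wrist's pose just before it. camera_model takes no time and is no camera call; for the wrist camera it gives the pose at the moment of the call.
- order.hand_in(): hands the job in; it is judged then, once.
Trained networks look in the newest picture that a camera, given by its name, has taken for a name from the list of things; names that differ only in an ending like _2 or _b are one class to them, and where a whole thing is asked for, a point or a joint stands for the part that bears it (a point fixed in the world has none). Each returns a list of dicts, best first, with "conf" (0 to 1); they miss things now and then, are a little off and sometimes report something else, mostly with a low value. They report only what shows in the picture. A call takes as long as a camera call. They do not tell look-alikes from the thing itself.
- recognise(camera, target): "at" ([column, row] in pixels, amid what is visible of it).
The state is a dict: "clock": time; "joints": joint angles; "qd": joint speeds; "effort": joint torques, N m; "tool_pos": TCP position; "tcp_rot": TCP orientation; "contact_force": force on the tool from outside, world axes, zero at the start; "ft_torque": the same for the moment, N m; "opening": opening from 0.0 (shut) to 1.0 (fully open); "finger_force": force on a finger pad.
Only numpy, scipy, OpenCV 4.12 (cv2) and the standard library are available. Lean on these libraries where they do the work, as an engineer would, in place of code of your own. Each camera call takes 0.05 s, during which the arm holds its last target. There are 200 camera calls.

TASK

Set the eccentric wheel on the arbor of the blue indicator stand and press it down gently past the sprung plunger until its foot sits fully home on the shoulder. Then turn it by its hub, watching the plunger, until the high spot of its rim is at the plunger, so that the plunger is pushed in as far as the wheel can push it, and let go of it there. Touch only the wheel, press it with no more than about 20 newtons, and leave the other things alone.

Things in the scene. Friction and masses are not known exactly. Their poses are not given: they have to be found in the camera images.
- wheel: Loose eccentric wheel, about 0.4 kg, standing on its foot. Origin: centre of its underside, on the axis of its 17 mm through bore; z up the bore. Plain round aluminium hub, 34 mm diameter, 64 mm tall, dark knurl lines near the top. Under a brass flange it has an off-centre steel rim. The direction of its high spot is hidden, differs at each start and has nothing to do with this body's x and y.
- hub_top (a point): Centre of the hub's top face, on the wheel's axis, 64 mm above its underside. The hub stands free 30 mm above the flange, to be gripped from above.
- flange (a point): Centre, on the wheel's axis, of the top face of the orange-gold brass guard flange: 80 mm diameter, concentric with the bore, from 30 to 34 mm above the wheel's underside. It hides the rim below: 64 mm diameter, its centre 5 mm off the bore axis, a cylinder from 18 to 30 mm, under it a cone down to 40 mm diameter at 4 mm, which pushes the plunger back as the wheel goes down.
- stand: Fixed blue indicator stand, base plate 225 x 100 x 12 mm. Origin: on the work surface, under the axis of its upright arbor; z up; +x runs from the arbor to the plunger and dial. Round shoulder at the foot of the arbor, 48 mm across, top at z = 20 mm: a wheel fully home has its underside there. Plunger barrel: top at z = 56 mm, from x = 66 mm outwards; brass nose bush from x = 55 mm.
- dial (a point): Centre of the white dial, 122 mm along the stand's +x from the arbor axis, 70 mm above the work surface, case 60 mm diameter. Its red needle turns 0.3 rad for each mm of plunger travel, clockwise from above as the plunger goes in.
- plunger (a joint): Travel of the sprung plunger (m) along the stand's +x: 0 = fully out, grows as it is pushed in. Spring: 2.4 N at 0, 6.8 N at 0.011. With the wheel home it swings as a sine once a turn, from about 0.001 (low spot) to 0.011 (high spot) when let go, up to 0.0006 more while gripped. Friction holds the wheel where it is left; pressing it home takes 5 to 15 N.
- arbor_top (a point): Tip of the arbor's coned nose, on its axis, 75 mm above the work surface. The arbor is 16 mm in diameter up to 60 mm and then coned to a 5 mm tip.
- plunger_tip (a point): The point of the plunger's ball tip that faces the arbor; 25 mm from the arbor axis when fully out (its round ball is 10 mm in diameter), 44 mm above the work surface. It moves with the plunger.
- oil_can: Bystander: red oil can with a thin spout, 64 x 93 x 172 mm. Origin: centre of its underside.
- tape_measure: Bystander: black tape measure, 64 x 99 x 35 mm. Origin: centre of its underside.
- stepped_bush: Bystander: grey stepped bush, 44 mm diameter, 34 mm tall. Origin: centre of its underside.
- soft_hammer: Bystander: hammer with a wooden handle and yellow faces, 106 x 263 x 36 mm, lying. Origin: centre of its underside.
Not all that is in view belongs to the job. Of the things that look like the wheel, the smallest one is meant.

How it is judged:
By the outcome, as a careful person would: the job done as asked, in the order asked, and still so for the second after the job is handed in, with the robot touching nothing.
It also fails if it takes over 72 s, if anything falls off the work surface, if the arm or the gripper's body presses on something with over 40 N, if the wrist force passes 120 N, or if a joint passes its speed limit or range.

## Working session

There is one attempt and no reset: what is moved stays moved. The work goes in short steps, Python scripts to look and compute and a shell command to move; the robot and the scene stay as the last step left them, time stands still between calls to the robot, and variables do not carry over. Pictures are saved under pics/ and viewed, at most 13 in all, crops included, and the job is handed in when it is done.

```bash
mkdir -p pics; ls; python3 - <<'E'
from plant import sense, optics, order, recognise
import cv2,numpy as np
s=sense();print({k:np.round(v,3).tolist() for k,v in s.items()})
for c in ("scene","top"):
    im=optics.read_camera(c);cv2.imwrite(f"pics/{c}0.png",im[:,:,::-1])
    m=optics.camera_model(c);print(c,np.round(m["intrinsics"],1).tolist(),np.round(m["cam_to_world"],3).tolist(),[k for k in m])
    for t in ("wheel","hub_top","flange","stand","dial","arbor_top","plunger_tip"):
        print(t,[(np.round(d["at"],1).tolist(),round(d["conf"],2)) for d in recognise(c,t)[:4]])
E
```

```text
pics
{'clock': 0.0, 'joints': [-1.286, 0.117, 1.442, -0.0, 1.584, -0.038], 'qd': [0.001, 0.001, -0.001, -0.002, -0.001, -0.002], 'effort': [-0.002, -73.198, -63.25, -0.0, 0.006, 0.0], 'tool_pos': [0.214, -0.64, 0.231], 'tcp_rot': [-3.1, -0.505, 0.0], 'contact_force': [0.465, 0.759, -0.425], 'ft_torque': [-0.007, -0.007, 0.046], 'finger_force': 0.0, 'opening': 1.005}
scene [[392.7, 0.0, 314.5], [0.0, 392.7, 198.8], [0.0, 0.0, 1.0]] [[-0.848, 0.405, -0.342, 0.201], [-0.53, -0.629, 0.568, 0.6], [0.015, 0.663, 0.748, 0.943], [0.0, 0.0, 0.0, 1.0]] ['intrinsics', 'cam_to_world']
wheel [([310.9, 271.0], 0.97), ([280.4, 241.9], 0.97), ([367.5, 262.7], 0.88)]
hub_top [([312.0, 270.4], 0.95), ([365.0, 265.5], 0.87), ([284.3, 238.7], 0.64)]
flange [([281.1, 237.0], 0.95), ([309.1, 270.2], 0.86), ([366.0, 263.9], 0.76)]
stand [([324.6, 203.4], 0.88), ([312.4, 272.2], 0.54)]
dial [([324.5, 205.0], 0.64)]
arbor_top [([327.1, 204.5], 0.96)]
plunger_tip []
top [[411.8, 0.0, 318.2], [0.0, 411.8, 195.5], [0.0, 0.0, 1.0]] [[-0.047, 0.979, -0.2, 0.323], [-0.999, -0.047, 0.009, -0.052], [-0.0, 0.2, 0.98, 1.402], [0.0, 0.0, 0.0, 1.0]] ['intrinsics', 'cam_to_world']
wheel [([271.3, 197.0], 0.95), ([261.3, 230.6], 0.76), ([293.1, 267.4], 0.63)]
hub_top [([288.7, 267.7], 0.89), ([273.9, 195.3], 0.6), ([261.5, 234.4], 0.59)]
flange [([292.5, 262.5], 0.91), ([262.2, 232.1], 0.76), ([272.3, 194.5], 0.55)]
stand [([333.4, 199.4], 0.84)]
dial [([332.8, 200.7], 0.7)]
arbor_top [([330.8, 201.6], 0.73)]
plunger_tip []
```

```bash
python3 - <<'E'
import cv2
for n,(x,y,w,h) in {"scene":(220,150,240,160),"top":(210,120,220,165)}.items():
    im=cv2.imread(f"pics/{n}0.png")[y:y+h,x:x+w]
    cv2.imwrite(f"pics/{n}0c.png",cv2.resize(im,None,fx=3.3,fy=3.3,interpolation=cv2.INTER_CUBIC))
E
```

```text
(no output)
```

View pics/scene0c.png

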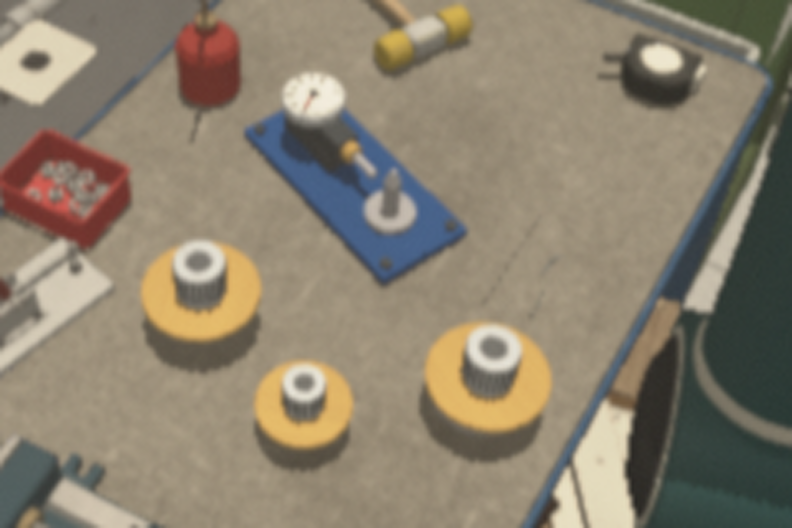

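View pics/top0c.png

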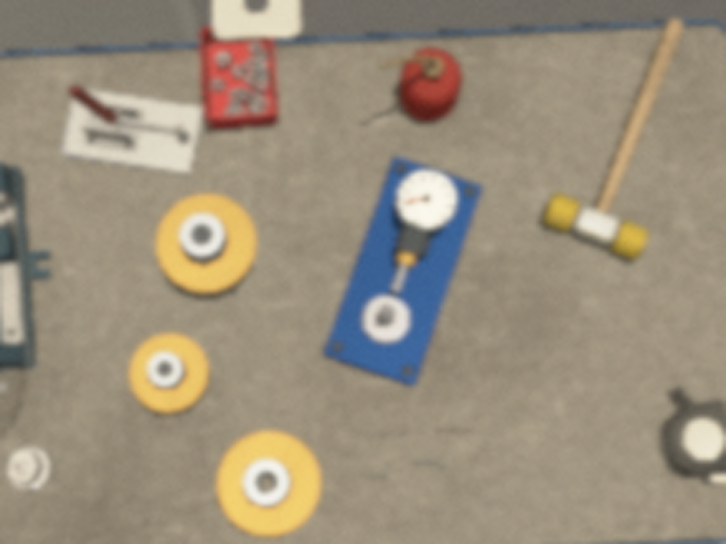

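The smallest wheel is the middle one: scene flange (312,272) with hub top (312,266), top flange (261,233). In the stand, the arbor is at scene (339,202) and top (326,215), and the dial is at top (339,180).

```bash
cat > h.py <<'E'
from plant import sense, optics, order, recognise
import cv2,numpy as np
from scipy.spatial.transform import Rotation as R
def w(m,p,z):
    K=m["intrinsics"];T=m["cam_to_world"]
    d=T[:3,:3]@(np.linalg.inv(K)@[p[0],p[1],1]*[1,-1,-1]);o=T[:3,3]
    return o+d*(z-o[2])/d[2]
def px(m,P):
    K=m["intrinsics"];T=m["cam_to_world"]
    c=T[:3,:3].T@(np.asarray(P)-T[:3,3]);q=K@(c*[1,-1,-1]);return q[:2]/q[2]
def tool(P):  # world point -> tool-axes offset mm
    s=sense();return R.from_rotvec(s["tcp_rot"]).inv().apply(np.asarray(P)-s["tool_pos"])*1000
E
python3 - <<'E'
from h import *
s=optics.camera_model("scene");t=optics.camera_model("top")
print("flange",w(s,(312,272.7),.034),w(t,(261.2,233),.034))
print("hub",w(s,(311.8,265.8),.064),w(t,(259.7,231.8),.064))
print("tip",w(s,(339.1,202.1),.075),w(t,(326.4,215.5),.075))
print("should",w(s,(338,213.5),.020),w(t,(327,216.7),.020))
print("dial",w(s,(315.2,179.5),.070),w(t,(339.4,180.3),.070))
m=optics.camera_model("wrist");T=m["cam_to_world"];st=sense()
A=R.from_rotvec(st["tcp_rot"]).as_matrix()
print(m["intrinsics"].round(1).tolist(),(A.T@T[:3,:3]).round(3).tolist(),A.T@(T[:3,3]-st["tool_pos"]));print(A.round(3))
E
```

```text
flange [0.48325214 0.13482198 0.034     ] [0.48399768 0.13061467 0.034     ]
hub [0.48532843 0.13309478 0.064     ] [0.48461552 0.13141879 0.064     ]
tip [ 0.52999919 -0.08757632  0.075     ] [ 0.52619842 -0.08807591  0.075     ]
should [ 0.53088871 -0.08928995  0.02      ] [ 0.53042083 -0.09140074  0.02      ]
dial [ 0.64041436 -0.13234411  0.07      ] [ 0.64308825 -0.13750035  0.07      ]
[[344.7, 0.0, 318.2], [0.0, 344.7, 199.5], [0.0, 0.0, 1.0]] [[0.0, 0.965, 0.263], [1.0, 0.0, -0.001], [-0.001, 0.263, -0.965]] [ 0.06823623 -0.00054811 -0.14219481]
[[ 0.948  0.317 -0.   ]
 [ 0.317 -0.948  0.   ]
 [-0.    -0.    -1.   ]]
```

```bash
python3 -m creep '{"claw":[0,0,0,0,0,0,0,0],"translation":[[0,0,0],[0,0,0],[0,0,0],[0,0,0],[0,0,0],[0,0,0],[0,0,0],[0,0,0]],"turn":[[0,0,-8],[0,0,-8],[0,0,-8],[0,0,-8],[0,0,-8],[0,0,-8],[0,0,-8],[0,0,-8]]}' 40
python3 -m creep '{"claw":[0,0,0,0,0,0,0,0],"translation":[[0,0,0],[0,0,0],[0,0,0],[39,28,0],[39,28,0],[39,28,0],[39,28,0],[39,28,0]],"turn":[[0,0,-8],[0,0,-8],[0,0,-8],[0,0,0],[0,0,0],[0,0,0],[0,0,0],[0,0,0]]}'
python3 -m creep '{"claw":[0,0,0,0,0,0,0,0],"translation":[[39,28,0],[39,28,0],[39,28,0],[39,28,0],[39,28,0],[39,28,0],[39,28,0],[39,28,0]],"turn":[[0,0,0],[0,0,0],[0,0,0],[0,0,0],[0,0,0],[0,0,0],[0,0,0],[0,0,0]]}'
python3 - <<'E'
from h import *
s=sense();print(tool((.484,.132,.10)),s["joints"])
E
```

```text
clock: 1.6
tool_pos: [0.2141, -0.6401, 0.2313]
tcp_rot: [-2.356, -2.078, -0.0]
contact_force: [-1.7, 0.0, 0.2]
opening: 0.997
finger_force: 0.0
clock: 2.4
tool_pos: [0.2932, -0.4116, 0.2313]
tcp_rot: [1.88, 2.516, -0.0]
contact_force: [0.6, -0.6, 0.4]
opening: 1.001
finger_force: 0.0
clock: 3.2
tool_pos: [0.4193, -0.0487, 0.2318]
tcp_rot: [1.879, 2.516, 0.001]
contact_force: [1.7, -0.1, 0.2]
opening: 1.003
finger_force: 0.0
[154.94305466 113.16475663 131.79710007] [-1.75961189e-01 -4.59847541e-01  1.94507239e+00 -2.60758506e-05
  1.65504682e+00 -4.63806981e-01]
```

```bash
python3 -m creep '{"claw":[0,0,0,0,0,0],"translation":[[38,28,5],[38,28,5],[38,28,5],[38,28,5],[0,0,0],[0,0,0]],"turn":[[0,0,0],[0,0,0],[0,0,0],[0,0,0],[0,0,0],[0,0,0]]}'
python3 - <<'E'
from h import *
m=optics.camera_model("wrist")
im=optics.read_camera("wrist");cv2.imwrite("pics/w1.png",im[:,:,::-1])
for t,z in (("hub_top",.064),("flange",.034)):
    for d in recognise("wrist",t)[:3]: print(t,d["at"],round(d["conf"],2),w(m,d["at"],z).round(4),tool(w(m,d["at"],z)).round(1))
print(sense()["tool_pos"],sense()["joints"])
E
```

```text
clock: 3.8
tool_pos: [0.4833, 0.1275, 0.211]
tcp_rot: [-1.877, -2.519, 0.001]
contact_force: [0.1, 0.5, -0.2]
opening: 1.005
finger_force: 0.0
hub_top [324.3, 172.8] 0.9 [0.4864 0.1406 0.064 ] [ 13.    7.  147.6]
hub_top [435.2, 240.0] 0.64 [0.5997 0.1104 0.064 ] [-48.1 107.1 147.6]
hub_top [174.9, 229.6] 0.6 [0.3737 0.0533 0.064 ] [ -38.8 -125.8  147.5]
flange [435.9, 240.2] 0.91 [0.6143 0.1019 0.034 ] [-60.  118.8 177.8]
flange [324.3, 170.1] 0.82 [0.4878 0.1376 0.034 ] [ 10.    7.5 177.7]
flange [174.3, 229.6] 0.69 [0.3636 0.0386 0.034 ] [ -49.8 -139.6  177.6]
[0.48333349 0.12589917 0.21168608] [ 2.03835485e-01 -2.68416260e-01  1.83607458e+00 -1.62122054e-04
  1.57333081e+00 -8.28602792e-02]
```

View pics/w1.png

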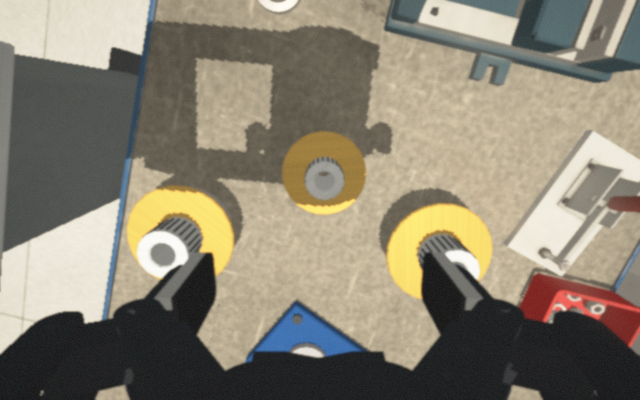

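The wrist picture shows the small wheel under the tool, hub top at (324,180) and flange centre at (324,172). That puts it about 10 mm in tool x and 7 mm in tool y off the TCP. I'll descend and check it again from closer.

```bash
python3 -m creep '{"claw":[0.3,0.3,0.3,0.3,0.3,0.3],"translation":[[5,4,40],[5,3,40],[0,0,20],[0,0,0],[0,0,0],[0,0,0]],"turn":[[0,0,0],[0,0,0],[0,0,0],[0,0,0],[0,0,0],[0,0,0]]}'
python3 - <<'E'
from h import *
m=optics.camera_model("wrist")
im=optics.read_camera("wrist");cv2.imwrite("pics/w2.png",im[:,:,::-1])
for t,z in (("hub_top",.064),("flange",.034)):
    for d in recognise("wrist",t)[:3]: print(t,d["at"],round(d["conf"],2),w(m,d["at"],z).round(4),tool(w(m,d["at"],z)).round(1))
print(sense()["tool_pos"],px(m,sense()["tool_pos"]))
E
```

```text
clock: 4.55
tool_pos: [0.4881, 0.1381, 0.1133]
tcp_rot: [1.88, 2.515, 0.003]
contact_force: [0.5, -0.4, 1.0]
opening: 0.697
finger_force: 0.0
hub_top [484.1, 280.6] 0.96 [0.5985 0.1319 0.064 ] [-37.5 104.   49.2]
hub_top [314.1, 210.8] 0.93 [0.4852 0.1455 0.064 ] [ 7.7 -0.7 49. ]
hub_top [105.0, 276.1] 0.81 [0.3741 0.0692 0.064 ] [ -34.  -128.9   48.7]
flange [313.0, 210.5] 0.82 [0.4868 0.1365 0.034 ] [-1.5 -1.6 78.6]
flange [101.1, 278.4] 0.71 [0.3567 0.0457 0.034 ] [ -51.7 -152.2   78.3]
flange [484.8, 280.6] 0.68 [0.619  0.1209 0.034 ] [-54.  120.7  78.9]
[0.48781751 0.13839364 0.11263972] [314.23693382 258.78050134]
```

View pics/w2.png

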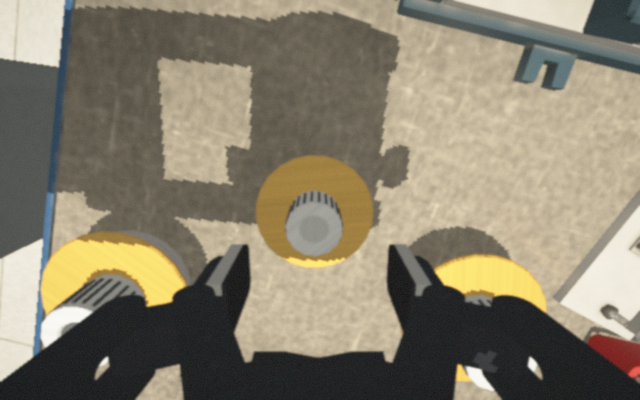

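The hub top is at (314,230) and the flange centre at (314,211), so I'll correct by about (-2,-2) mm, descend and grip.

```bash
python3 -m creep '{"claw":[0.3,0.3,0.3,0.3,0.3],"translation":[[-1,-2,30],[-1,0,26],[0,0,12],[0,0,8],[0,0,0]],"turn":[[0,0,0],[0,0,0],[0,0,0],[0,0,0],[0,0,0]]}' 40
python3 -m creep '{"claw":[0.5,0.7,0.8,0.8,0.8,0.8],"translation":[[0,0,0],[0,0,0],[0,0,0],[0,0,0],[0,0,0],[0,0,0]],"turn":[[0,0,0],[0,0,0],[0,0,0],[0,0,0],[0,0,0],[0,0,0]]}' 40
```

```text
clock: 5.2
tool_pos: [0.4859, 0.136, 0.0352]
tcp_rot: [-1.88, -2.517, 0.001]
contact_force: [-0.4, 1.1, -0.0]
opening: 0.702
finger_force: 0.0
clock: 5.8
tool_pos: [0.4866, 0.1361, 0.0366]
tcp_rot: [1.879, 2.516, 0.002]
contact_force: [-1.0, -0.2, 6.0]
opening: 0.386
finger_force: 39.6
```

```bash
python3 -m creep '{"claw":[0.8,0.8,0.8,0.8,0.8,0.8,0.8,0.8],"translation":[[0,0,-10],[0,0,-20],[0,0,-35],[0,0,-45],[0,0,-45],[0,0,-35],[-30,-2,-10],[-40,-3,0]],"turn":[[0,0,0],[0,0,0],[0,0,0],[0,0,0],[0,0,0],[0,0,0],[0,0,0],[0,0,0]]}' 40
python3 -m creep '{"claw":[0.8,0.8,0.8,0.8,0.8,0.8,0.8,0.8],"translation":[[-45,-3,0],[-45,-3,0],[-45,-3,0],[-45,-3,0],[-40,-3,0],[-29,-1,0],[0,0,0],[0,0,0]],"turn":[[0,0,0],[0,0,0],[0,0,0],[0,0,0],[0,0,0],[0,0,0],[0,0,0],[0,0,0]]}' 40
python3 - <<'E'
from h import *
m=optics.camera_model("wrist")
im=optics.read_camera("wrist");cv2.imwrite("pics/w3.png",im[:,:,::-1])
for t,z in (("hub_top",.236+.028),("flange",.234),("arbor_top",.075),("dial",.07),("plunger_tip",.044)):
    for d in recognise("wrist",t)[:2]: print(t,d["at"],round(d["conf"],2),w(m,d["at"],z).round(4),tool(w(m,d["at"],z)).round(1))
print(sense()["tool_pos"],sense()["joints"][5])
E
```

```text
clock: 6.6
tool_pos: [0.5013, 0.0677, 0.2384]
tcp_rot: [1.875, 2.518, 0.004]
contact_force: [0.9, -0.0, -4.4]
opening: 0.385
finger_force: 40.8
clock: 7.4
tool_pos: [0.5561, -0.1761, 0.2354]
tcp_rot: [-1.881, -2.515, 0.0]
contact_force: [0.1, 0.8, -4.6]
opening: 0.386
finger_force: 40.6
hub_top [317.0, 245.6] 0.67 [ 0.5518 -0.1574  0.264 ] [ 18.2   0.9 -28.4]
flange [317.9, 242.7] 0.59 [ 0.5553 -0.1682  0.234 ] [6.7 1.  1.6]
arbor_top [360.7, 111.8] 0.93 [ 0.5748 -0.1062  0.075 ] [ 60.6  37.3 160.6]
dial [360.1, 111.8] 0.86 [ 0.5749 -0.1063  0.07  ] [ 60.6  37.4 165.7]
plunger_tip [445.1, 382.2] 0.65 [ 0.7701 -0.3698  0.044 ] [-247.5  149.4  191.7]
plunger_tip [354.6, 107.2] 0.59 [ 0.5718 -0.1033  0.044 ] [ 64.4  35.2 191.6]
[ 0.55634328 -0.17508013  0.23559546] -0.6375781499335845
```

View pics/w3.png

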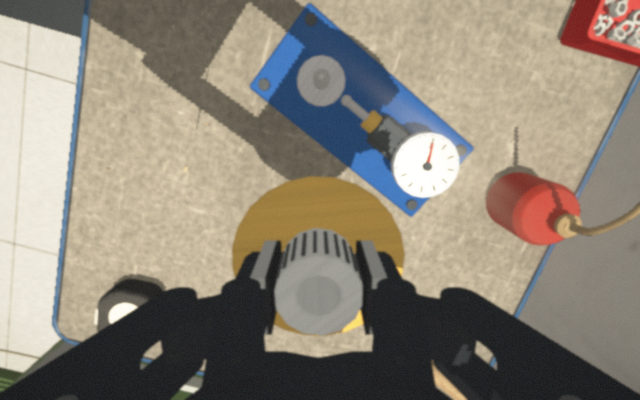

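The arbor shoulder circle is at about (321,80), the dial at (427,165) with its needle pointing up at about (431,140), and the gripped hub top at (320,291).

```bash
python3 - <<'E'
from h import *
m=optics.camera_model("wrist");s=sense()
im=cv2.imread("pics/w3.png");cv2.imwrite("pics/w3c.png",cv2.resize(im[40:210,260:480],None,fx=3.5,fy=3.5,interpolation=cv2.INTER_CUBIC))
z=s["tool_pos"][2]-.0366
for n,p,h in (("hub",(320,291),z+.064),("hub bore",(320,292),z+.064),("shoulder",(321,80),.02),("tip",(321,75),.075),("dial",(427,165),.07)):
    P=w(m,p,h);print(n,P.round(4),tool(P).round(1))
E
```

```text
hub [ 0.5584 -0.174   0.263 ] [  0.5   2.3 -27.4]
hub bore [ 0.5585 -0.1744  0.263 ] [  0.    2.3 -27.4]
shoulder [ 0.5347 -0.0866  0.02  ] [ 91.    4.4 215.6]
tip [ 0.5342 -0.0865  0.075 ] [ 91.3   4.  160.6]
dial [ 0.6477 -0.1322  0.07  ] [ 15.1  99.7 165.6]
```

View pics/w3c.png

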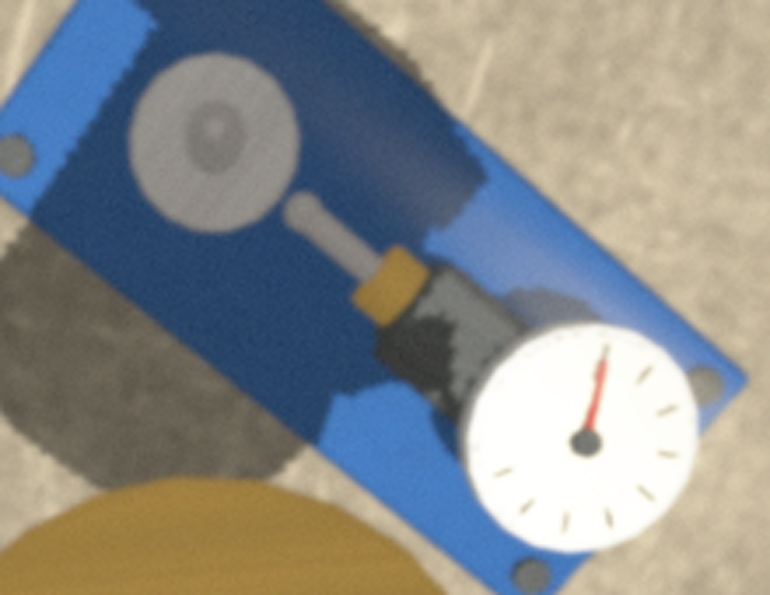

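```bash
python3 -m creep '{"claw":[0.8,0.8,0.8,0.8,0.8,0.8,0.8,0.8],"translation":[[30,1,0],[30,1,0],[30,0,20],[0,0,30],[0,0,30],[0,0,20],[0,0,7],[0,0,0]],"turn":[[0,0,0],[0,0,0],[0,0,0],[0,0,0],[0,0,0],[0,0,0],[0,0,0],[0,0,0]]}' 40
python3 - <<'E'
from h import *
s=sense();print(s["tool_pos"],s["contact_force"])
for c in ("scene","top"):
    im=optics.read_camera(c);cv2.imwrite(f"pics/{c}1.png",im[:,:,::-1])
im=cv2.imread("pics/scene1.png")[130:260,260:400]
im2=cv2.imread("pics/top1.png")[130:260,260:400]
cv2.imwrite("pics/c1.png",cv2.resize(np.hstack([im,im2]),None,fx=2.85,fy=2.85,interpolation=cv2.INTER_CUBIC))
E
```

```text
clock: 8.5
tool_pos: [0.5325, -0.0887, 0.1279]
tcp_rot: [-1.879, -2.517, 0.001]
contact_force: [0.1, -0.5, -3.4]
opening: 0.388
finger_force: 40.7
[ 0.53246908 -0.08866601  0.12793035] [ 0.06877317 -0.48369045 -3.40946696]
```

View pics/c1.png

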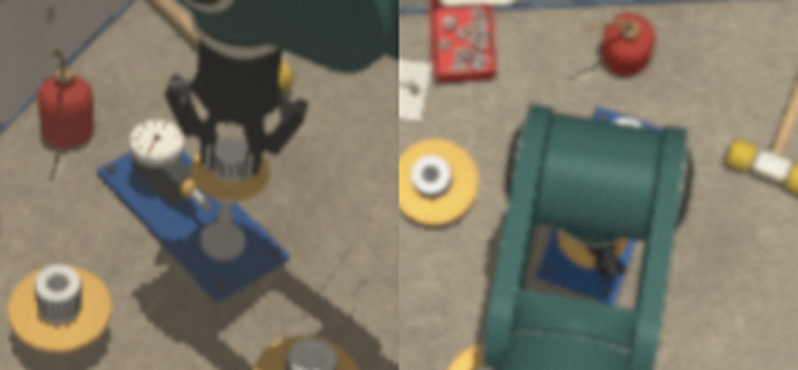

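The scene camera sees the dial past the gripper, and the wheel hangs over the arbor. I'll descend in small steps.

```bash
python3 -m creep '{"claw":[0.8,0.8,0.8,0.8,0.8,0.8],"translation":[[0,0,6],[0,0,6],[0,0,4],[0,0,4],[0,0,2],[0,0,0]],"turn":[[0,0,0],[0,0,0],[0,0,0],[0,0,0],[0,0,0],[0,0,0]]}'
```

```text
clock: 9.2
tool_pos: [0.5326, -0.089, 0.106]
tcp_rot: [-1.879, -2.517, 0.0]
contact_force: [1.0, 0.3, -3.8]
opening: 0.388
finger_force: 40.7
```

```bash
python3 -m creep '{"claw":[0.8,0.8,0.8,0.8],"translation":[[0,0,2],[0,0,2],[0,0,1],[0,0,0]],"turn":[[0,0,0],[0,0,0],[0,0,0],[0,0,0]]}'; python3 -m creep '{"claw":[0.8,0.8,0.8,0.8],"translation":[[0,0,2],[0,0,2],[0,0,1],[0,0,0]],"turn":[[0,0,0],[0,0,0],[0,0,0],[0,0,0]]}'
```

```text
clock: 9.6
tool_pos: [0.5327, -0.0889, 0.1012]
tcp_rot: [-1.88, -2.517, -0.0]
contact_force: [-0.8, 1.1, -4.0]
opening: 0.386
finger_force: 40.7
clock: 10.0
tool_pos: [0.5329, -0.0886, 0.0965]
tcp_rot: [-1.88, -2.517, -0.002]
contact_force: [0.5, 6.7, 0.6]
opening: 0.378
finger_force: 41.1
```

```bash
python3 -m creep '{"claw":[0.8,0.8,0.8],"translation":[[0.8,0,0],[0,0,0],[0,0,0]],"turn":[[0,0,0],[0,0,0],[0,0,0]]}'; python3 -m creep '{"claw":[0.8,0.8,0.8],"translation":[[0,0,1],[0,0,1],[0,0,0]],"turn":[[0,0,0],[0,0,0],[0,0,0]]}'
```

```text
clock: 10.3
tool_pos: [0.5327, -0.0881, 0.0965]
tcp_rot: [1.879, 2.517, 0.001]
contact_force: [1.9, 4.6, 0.3]
opening: 0.383
finger_force: 41.1
clock: 10.6
tool_pos: [0.5325, -0.0879, 0.094]
tcp_rot: [-1.879, -2.517, -0.001]
contact_force: [2.1, 6.3, -2.7]
opening: 0.381
finger_force: 40.8
```

```bash
python3 -m creep '{"claw":[0.8,0.8,0.8],"translation":[[1.2,0.7,0],[0,0,0],[0,0,0]],"turn":[[0,0,0],[0,0,0],[0,0,0]]}'; python3 -m creep '{"claw":[0.8,0.8,0.8,0.8],"translation":[[0,0,2],[0,0,1],[0,0,0],[0,0,0]],"turn":[[0,0,0],[0,0,0],[0,0,0],[0,0,0]]}'
```

```text
clock: 10.9
tool_pos: [0.5326, -0.087, 0.0939]
tcp_rot: [-1.88, -2.517, 0.001]
contact_force: [-0.0, 1.5, -4.9]
opening: 0.385
finger_force: 40.7
clock: 11.3
tool_pos: [0.5328, -0.0869, 0.0912]
tcp_rot: [-1.88, -2.517, 0.0]
contact_force: [-0.4, 0.4, -3.9]
opening: 0.383
finger_force: 40.7
```

```bash
python3 -m creep '{"claw":[0.8,0.8,0.8,0.8,0.8,0.8],"translation":[[0,0,2],[0,0,2],[0,0,2],[0,0,2],[0,0,2],[0,0,0]],"turn":[[0,0,0],[0,0,0],[0,0,0],[0,0,0],[0,0,0],[0,0,0]]}'
```

```text
clock: 11.9
tool_pos: [0.5327, -0.0869, 0.0809]
tcp_rot: [-1.88, -2.517, 0.0]
contact_force: [0.1, 0.4, -3.7]
opening: 0.383
finger_force: 40.7
```

```bash
python3 -m creep '{"claw":[0.8,0.8,0.8,0.8,0.8,0.8],"translation":[[0,0,2],[0,0,2],[0,0,2],[0,0,2],[0,0,0],[0,0,0]],"turn":[[0,0,0],[0,0,0],[0,0,0],[0,0,0],[0,0,0],[0,0,0]]}'
```

```text
clock: 12.5
tool_pos: [0.5326, -0.0869, 0.0731]
tcp_rot: [-1.879, -2.517, 0.0]
contact_force: [-3.0, 1.6, -3.7]
opening: 0.386
finger_force: 40.9
```

```bash
python3 -m creep '{"claw":[0.8,0.8,0.8,0.8,0.8,0.8],"translation":[[0,0,1.5],[0,0,1.5],[0,0,1.5],[0,0,1.5],[0,0,0],[0,0,0]],"turn":[[0,0,0],[0,0,0],[0,0,0],[0,0,0],[0,0,0],[0,0,0]]}'
```

```text
clock: 13.1
tool_pos: [0.5327, -0.0868, 0.0674]
tcp_rot: [-1.88, -2.517, 0.0]
contact_force: [-4.6, 2.4, 0.3]
opening: 0.382
finger_force: 41.3
```

```bash
python3 -m creep '{"claw":[0.8,0.8,0.8,0.8,0.8,0.8],"translation":[[0,0,1.5],[0,0,1.5],[0,0,1.5],[0,0,1.5],[0,0,0],[0,0,0]],"turn":[[0,0,0],[0,0,0],[0,0,0],[0,0,0],[0,0,0],[0,0,0]]}'
```

```text
clock: 13.7
tool_pos: [0.5323, -0.0868, 0.0606]
tcp_rot: [-1.879, -2.516, 0.001]
contact_force: [-5.9, 2.1, -5.8]
opening: 0.385
finger_force: 40.6
```

```bash
python3 -m creep '{"claw":[0.8,0.8,0.8,0.8,0.8],"translation":[[0,0,1],[0,0,1],[0,0,1],[0,0,0],[0,0,0]],"turn":[[0,0,0],[0,0,0],[0,0,0],[0,0,0],[0,0,0]]}'
```

```text
clock: 14.2
tool_pos: [0.5323, -0.0868, 0.0578]
tcp_rot: [-1.879, -2.516, 0.001]
contact_force: [-5.4, 1.2, -4.6]
opening: 0.387
finger_force: 40.8
```

```bash
python3 -m creep '{"claw":[0.8,0.8,0.8],"translation":[[0,0,0.5],[0,0,0.5],[0,0,0]],"turn":[[0,0,0],[0,0,0],[0,0,0]]}'; python3 -m creep '{"claw":[0.8,0.8],"translation":[[0,0,0.4],[0,0,0]],"turn":[[0,0,0],[0,0,0]]}'
```

```text
clock: 14.5
tool_pos: [0.5324, -0.0868, 0.0569]
tcp_rot: [-1.879, -2.516, 0.001]
contact_force: [-5.6, 2.0, -2.8]
opening: 0.386
finger_force: 40.9
clock: 14.7
tool_pos: [0.5325, -0.0869, 0.0567]
tcp_rot: [-1.879, -2.516, 0.001]
contact_force: [-6.2, 0.8, -2.5]
opening: 0.382
finger_force: 41.2
```

```bash
python3 -m creep '{"claw":[0.8,0.8,0.8],"translation":[[0,0,0.4],[0,0,0],[0,0,0]],"turn":[[0,0,0],[0,0,0],[0,0,0]]}';python3 -m creep '{"claw":[0.8,0.8],"translation":[[0,0,0.2],[0,0,0]],"turn":[[0,0,0],[0,0,0]]}'
```

```text
clock: 15.0
tool_pos: [0.5325, -0.0869, 0.0567]
tcp_rot: [-1.88, -2.517, 0.001]
contact_force: [-8.6, 1.5, 2.2]
opening: 0.388
finger_force: 41.6
clock: 15.2
tool_pos: [0.5325, -0.0869, 0.0567]
tcp_rot: [-1.879, -2.517, 0.001]
contact_force: [-10.2, 0.8, 3.9]
opening: 0.388
finger_force: 41.8
```

```bash
cat >> h.py <<'E'
D=np.array([.6455,-.1325])  # nominal dial
def needle(im,m,rad=.03):
    """needle angle (deg, clockwise from above), from red-pixel principal axis about the dial's white centroid"""
    h=.072
    c0=px(m,[*D,h]).round().astype(int); r=60
    x0,y0=max(c0[0]-r,0),max(c0[1]-r,0)
    f=8; sub=cv2.resize(im[y0:c0[1]+r,x0:c0[0]+r],None,fx=f,fy=f,interpolation=cv2.INTER_CUBIC).astype(int)
    R_,G,B=sub[...,0],sub[...,1],sub[...,2]
    def wld(mask):
        v,u=np.nonzero(mask); return np.array([w(m,(x0+(a+.5)/f-.5,y0+(b+.5)/f-.5),h)[:2] for a,b in zip(u[::7],v[::7])])
    wm=((np.minimum(np.minimum(R_,G),B)>195)).astype(np.uint8)
    n,l,st,ce=cv2.connectedComponentsWithStats(wm); k=1+np.argmax(st[1:,4])
    hull=cv2.convexHull(np.argwhere(l==k)[:,::-1].astype(np.int32)); dm=np.zeros_like(wm); cv2.fillConvexPoly(dm,hull,1)
    c=wld(dm).mean(0); red=(dm>0)&(R_-(G+B)/2>35)
    P=wld(red); wt=P.mean(0)-c
    return np.degrees(-np.arctan2(wt[1],wt[0])),c.round(4),len(P),np.hypot(*wt).round(4)
E
python3 - <<'E'
from h import *
m=optics.camera_model("scene")
print(sense()["joints"][5])
print("w0",needle(cv2.imread("pics/scene0.png")[:,:,::-1],m))
print("w1",needle(cv2.imread("pics/scene1.png")[:,:,::-1],m))
im=optics.read_camera("scene");cv2.imwrite("pics/s2.png",im[:,:,::-1]);print("now",needle(im,m))
mt=optics.camera_model("top");print("top0",needle(cv2.imread("pics/top0.png")[:,:,::-1],mt))
E
```

```text
-0.49676534075537776
w0 (np.float64(-94.64916313245347), array([ 0.6439, -0.1342]), 35, np.float64(0.0113))
w1 (np.float64(-84.01634685487343), array([ 0.6418, -0.1353]), 35, np.float64(0.0125))
now (np.float64(nan), array([ 0.6511, -0.1282]), 0, np.float64(nan))
top0 (np.float64(-94.85201458502445), array([ 0.6446, -0.1361]), 10, np.float64(0.0157))h.py:27: RuntimeWarning: Mean of empty slice.
  P=wld(red); wt=P.mean(0)-c
  ret = ret.dtype.type(ret / rcount)
```

```bash
python3 -m creep '{"claw":[0.8,0.6,0.4,0.3,0.3,0.3],"translation":[[0,0,-0.4],[0,0,0],[0,0,0],[0,0,0],[0,0,-5],[0,0,-20]],"turn":[[0,0,0],[0,0,0],[0,0,0],[0,0,0],[0,0,0],[0,0,0]]}'
python3 -m creep '{"claw":[0.3,0.3,0.3,0.3,0.3,0.3,0.3],"translation":[[0,0,-35],[0,0,-40],[-40,24,-24],[-40,24,-20],[-20,12,0],[0,0,0],[0,0,0]],"turn":[[0,0,0],[0,0,0],[0,0,0],[0,0,0],[0,0,0],[0,0,0],[0,0,0]]}'
cat >> h.py <<'E'
def look(fn,cam="wrist"):
    m=optics.camera_model(cam);im=optics.read_camera(cam);cv2.imwrite(f"pics/{fn}.png",im[:,:,::-1])
    try: print(needle(im,m),px(m,[*D,.072]))
    except Exception as e: print(e)
E
python3 - <<'E'
from h import *
look("w4")
im=cv2.imread("pics/w4.png");print(sense()["tool_pos"])
E
```

```text
clock: 15.85
tool_pos: [0.5322, -0.0868, 0.0807]
tcp_rot: [-1.879, -2.515, 0.002]
contact_force: [0.7, -0.6, 0.1]
opening: 0.7
finger_force: 0.0
clock: 16.55
tool_pos: [0.6166, -0.1638, 0.1991]
tcp_rot: [-1.88, -2.516, 0.0]
contact_force: [-0.3, 0.2, 0.4]
opening: 0.702
finger_force: 0.0
(np.float64(-154.720804736623), array([ 0.6585, -0.148 ]), 482, np.float64(0.0037)) [362.67010416 164.82325235]
[ 0.61625366 -0.16342713  0.19916084]
```

View pics/w4.png

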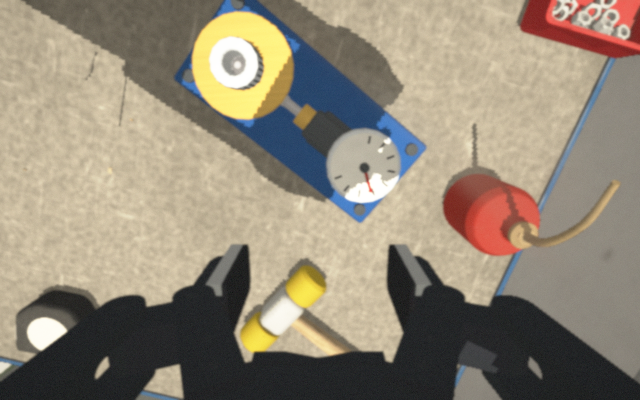

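The wheel is on and seated. The needle now points from (364,168) to (371,192). At zero it pointed up at 78°, so it has turned about 152° clockwise, or about 8.9 mm. The high spot is therefore about ±55° away. I'll try one direction.

```bash
cat >> h.py <<'E'
def needle(im,m):
    h=.072;c0=px(m,[*D,h]);x0,y0=(c0-50).astype(int).clip(0);f=4
    sub=cv2.resize(im[y0:int(c0[1])+50,x0:int(c0[0])+50],None,fx=f,fy=f,interpolation=cv2.INTER_CUBIC).astype(int)
    v,u=np.nonzero(sub[...,0]-sub[...,1:].max(2)>50)
    P=np.array([w(m,(x0+(a+.5)/f-.5,y0+(b+.5)/f-.5),h)[:2] for a,b in zip(u,v)])
    P=P[np.hypot(*(P-D).T)<.028]; c=P.mean(0); d=np.linalg.svd(P-c,full_matrices=False)[2][0]
    d*=np.sign(d@(c-D)); return round(float(np.degrees(-np.arctan2(d[1],d[0]))),1),len(P),c.round(4)
E
python3 - <<'E'
from h import *
m=optics.camera_model("wrist");print(needle(cv2.imread("pics/w4.png")[:,:,::-1],m))
s=optics.camera_model("scene");print(needle(cv2.imread("pics/scene0.png")[:,:,::-1],s))
m3=dict(m);T=m["cam_to_world"].copy();T[:3,3]+=np.array([.55634,-.17508,.23560])-sense()["tool_pos"];m3["cam_to_world"]=T
print(needle(cv2.imread("pics/w3.png")[:,:,::-1],m3))
print(tool((.5325,-.0869,.0585)))
E
```

```text
(55.4, 694, array([ 0.6543, -0.1451]))h.py:38: RuntimeWarning: Mean of empty slice.
  P=P[np.hypot(*(P-D).T)<.028]; c=P.mean(0); d=np.linalg.svd(P-c,full_matrices=False)[2][0]
  ret = um.true_divide(
Traceback (most recent call last):
  File "h.py", line 38, in needle
    P=P[np.hypot(*(P-D).T)<.028]; c=P.mean(0); d=np.linalg.svd(P-c,full_matrices=False)[2][0]
                                                 ~~~~~~~~~~~~~~~~~~~~~~~~~~~~~~~~~~~~~~~~~^^^
IndexError: index 0 is out of bounds for axis 0 with size 0
```

```bash
python3 -m creep '{"claw":[0.3,0.3,0.3,0.3,0.3,0.3,0.3,0.3],"translation":[[37,-22,0],[40,-24.6,0],[20.2,-12,20],[0,0,40],[0,0,40],[0,0,25],[0,0,10],[0,0,4]],"turn":[[0,0,0],[0,0,0],[0,0,0],[0,0,0],[0,0,0],[0,0,0],[0,0,0],[0,0,0]]}'
python3 -m creep '{"claw":[0.3,0.5,0.7,0.8,0.8,0.8],"translation":[[0,0,0],[0,0,0],[0,0,0],[0,0,0],[0,0,0],[0,0,0]],"turn":[[0,0,0],[0,0,0],[0,0,0],[0,0,0],[0,0,0],[0,0,0]]}' 40
```

```text
clock: 17.4
tool_pos: [0.5324, -0.0868, 0.06]
tcp_rot: [-1.879, -2.517, 0.0]
contact_force: [0.2, 0.0, 0.5]
opening: 0.699
finger_force: 0.0
clock: 18.0
tool_pos: [0.5332, -0.0875, 0.0618]
tcp_rot: [1.879, 2.516, 0.0]
contact_force: [-6.2, -0.7, 7.4]
opening: 0.387
finger_force: 39.0
```

```bash
python3 -m creep '{"claw":[0.8,0.8,0.8,0.8],"translation":[[0,0,0],[0,0,0],[0,0,0],[0,0,0]],"turn":[[0,0,8],[0,0,8],[0,0,8],[0,0,0]]}'
python3 -m creep '{"claw":[0.8,0.8,0.8,0.8,0.8,0.8],"translation":[[0,0,0],[0,0,0],[0,0,0],[0,0,0],[0,0,0],[0,0,0]],"turn":[[0,0,8],[0,0,8],[0,0,8],[0,0,8],[0,0,0],[0,0,0]]}'
python3 - <<'E'
from h import *
im=optics.read_camera("scene");cv2.imwrite("pics/s3.png",im[:,:,::-1])
im=optics.read_camera("wrist");cv2.imwrite("pics/w5.png",im[:,:,::-1])
print(px(optics.camera_model("wrist"),[*D,.07]),px(optics.camera_model("scene"),[*D,.07]),sense()["joints"][5])
E
```

```text
clock: 18.4
tool_pos: [0.5336, -0.0876, 0.0617]
tcp_rot: [2.364, 2.066, 0.002]
contact_force: [-2.2, -1.8, 8.0]
opening: 0.383
finger_force: 39.6
clock: 19.0
tool_pos: [0.5339, -0.088, 0.0617]
tcp_rot: [2.837, 1.342, 0.003]
contact_force: [2.3, -4.8, 4.8]
opening: 0.382
finger_force: 39.4
[603.04750345 187.87693786] [313.83822821 178.8345924 ] 0.47695687120934244
```

```bash
python3 - <<'E'
import cv2,numpy as np
a=cv2.resize(cv2.imread("pics/w5.png")[60:310,400:640],(480,500),interpolation=cv2.INTER_CUBIC)
b=cv2.resize(cv2.imread("pics/s3.png")[145:215,280:325],(320,500),interpolation=cv2.INTER_CUBIC)
cv2.imwrite("pics/c2.png",np.hstack([a,b]))
E
```

```text
(no output)
```

View pics/c2.png

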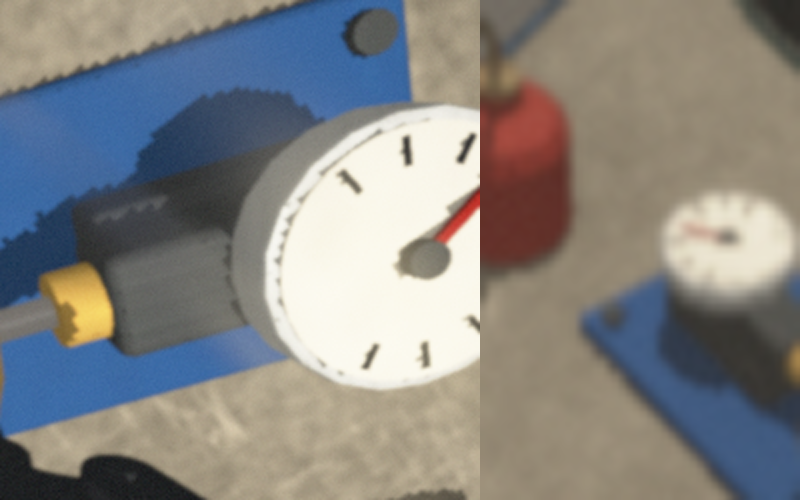

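The wrist view now shows the dial. The needle is at about 80° of travel (about 4.6 mm), so this was the wrong way. The high spot is about 109° back.

```bash
python3 -m creep '{"claw":[0.8,0.8,0.8,0.8,0.8,0.8,0.8,0.8],"translation":[[0,0,0],[0,0,0],[0,0,0],[0,0,0],[0,0,0],[0,0,0],[0,0,0],[0,0,0]],"turn":[[0,0,-8],[0,0,-8],[0,0,-8],[0,0,-8],[0,0,-8],[0,0,-8],[0,0,-8],[0,0,-8]]}'
python3 -m creep '{"claw":[0.8,0.8,0.8,0.8,0.8,0.8,0.8,0.8],"translation":[[0,0,0],[0,0,0],[0,0,0],[0,0,0],[0,0,0],[0,0,0],[0,0,0],[0,0,0]],"turn":[[0,0,-8],[0,0,-8],[0,0,-8],[0,0,-8],[0,0,-8],[0,0,-5],[0,0,0],[0,0,0]]}'
python3 -m creep '{"claw":[0.6,0.4,0.3,0.3,0.3,0.3],"translation":[[0,0,0],[0,0,0],[0,0,0],[0,0,0],[0,0,-5],[0,0,-20]],"turn":[[0,0,0],[0,0,0],[0,0,0],[0,0,0],[0,0,0],[0,0,0]]}'
python3 - <<'E'
from h import *
s=sense();print(s["joints"][5]);print(tool((.616,-.163,.2)))
E
```

```text
clock: 19.9
tool_pos: [0.5333, -0.0878, 0.0618]
tcp_rot: [1.687, 2.648, -0.0]
contact_force: [-4.2, -3.0, 9.0]
opening: 0.381
finger_force: 40.2
clock: 20.7
tool_pos: [0.5328, -0.0879, 0.0618]
tcp_rot: [0.554, 3.092, -0.002]
contact_force: [-9.8, -4.5, 13.9]
opening: 0.385
finger_force: 40.6
clock: 21.3
tool_pos: [0.5319, -0.0869, 0.084]
tcp_rot: [-0.558, -3.088, -0.0]
contact_force: [0.1, -1.0, 0.2]
opening: 0.701
finger_force: 0.0
-1.422832943425103
[-105.01006164  -41.89704937 -116.32955304]
```

```bash
python3 -m creep '{"claw":[0.3,0.3,0.3,0.3,0.3,0.3,0.3,0.3],"translation":[[0,0,-20],[0,0,-20],[0,0,0],[0,0,0],[0,0,0],[0,0,0],[0,0,0],[0,0,0]],"turn":[[0,0,8],[0,0,8],[0,0,8],[0,0,8],[0,0,8],[0,0,8],[0,0,8],[0,0,8]]}'
python3 -m creep '{"claw":[0.3,0.3,0.3,0.3,0.3,0.3,0.3,0.3],"translation":[[0,0,0],[0,0,0],[0,0,0],[0,0,0],[0,0,0],[0,0,0],[0,0,0],[0,0,0]],"turn":[[0,0,8],[0,0,8],[0,0,8],[0,0,8],[0,0,8],[0,0,8],[0,0,8],[0,0,0]]}'
python3 - <<'E'
from h import *
m=optics.camera_model("wrist");s=sense()
im=optics.read_camera("wrist");cv2.imwrite("pics/w6.png",im[:,:,::-1])
print(needle(im,m),px(m,[*D,.072]),s["joints"][5],tool((.5325,-.0869,.0602)))
a=im[60:360,240:640,::-1];cv2.imwrite("pics/w6c.png",cv2.resize(a,None,fx=2,fy=2,interpolation=cv2.INTER_CUBIC))
E
```

```text
clock: 22.1
tool_pos: [0.5329, -0.0872, 0.1257]
tcp_rot: [2.118, 2.32, 0.0]
contact_force: [-0.0, -0.5, 0.1]
opening: 0.701
finger_force: 0.0
clock: 22.9
tool_pos: [0.5329, -0.0872, 0.1256]
tcp_rot: [2.958, 1.058, 0.0]
contact_force: [0.4, 0.2, -0.7]
opening: 0.699
finger_force: 0.0
(86.8, 1344, array([ 0.6476, -0.1468])) [509.19118782 124.05943516] 0.6741848180565899 [-0.14542498 -0.47956331 65.37312891]
```

View pics/w6c.png

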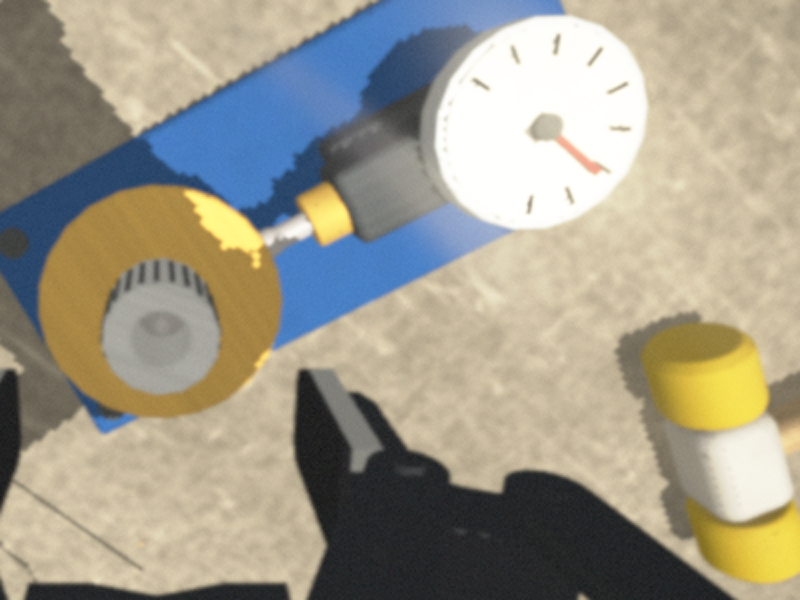

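The needle reads about 180° of travel, on the seventh tick, which is 10.5 mm. That is near the top, but perhaps 20° of wheel turn off. I'll grip with this yaw, where the dial stays in view, and scan.

```bash
python3 -m creep '{"claw":[0.3,0.3,0.3,0.3,0.3,0.5,0.7,0.8],"translation":[[0,0,20],[0,-0.4,25],[0,0,12],[0,0,7.5],[0,0,0],[0,0,0],[0,0,0],[0,0,0]],"turn":[[0,0,0],[0,0,0],[0,0,0],[0,0,0],[0,0,0],[0,0,0],[0,0,0],[0,0,0]]}' 40
python3 -m creep '{"claw":[0.8,0.8,0.8],"translation":[[0,0,0],[0,0,0],[0,0,0]],"turn":[[0,0,0],[0,0,0],[0,0,0]]}'
cat > look.py <<'E'
from h import *
import sys
m=optics.camera_model("wrist");im=optics.read_camera("wrist");cv2.imwrite(f"pics/{sys.argv[1]}.png",im[:,:,::-1])
print("NEEDLE",needle(im,m),px(m,[*D,.072]).round())
E
python3 look.py g0
python3 -m creep '{"claw":[0.8,0.8,0.8,0.8],"translation":[[0,0,0],[0,0,0],[0,0,0],[0,0,0]],"turn":[[0,0,7],[0,0,8],[0,0,0],[0,0,0]]}'
python3 look.py g1
python3 -m creep '{"claw":[0.8,0.8,0.8,0.8],"translation":[[0,0,0],[0,0,0],[0,0,0],[0,0,0]],"turn":[[0,0,7],[0,0,8],[0,0,0],[0,0,0]]}'
python3 look.py g2
```

```text
clock: 23.75
tool_pos: [0.5336, -0.0875, 0.0623]
tcp_rot: [2.954, 1.061, 0.003]
contact_force: [4.5, -3.8, 1.6]
opening: 0.383
finger_force: 40.8
clock: 24.05
tool_pos: [0.5336, -0.0875, 0.0622]
tcp_rot: [2.955, 1.061, 0.004]
contact_force: [3.4, -4.1, 1.6]
opening: 0.381
finger_force: 40.8
NEEDLE (86.3, 4430, array([ 0.6476, -0.1465])) [596. 134.]
clock: 24.5
tool_pos: [0.5338, -0.0878, 0.0623]
tcp_rot: [3.068, 0.666, 0.005]
contact_force: [5.0, -6.7, -0.3]
opening: 0.382
finger_force: 40.8
NEEDLE (86.5, 4374, array([ 0.6477, -0.1452])) [560.  63.]
clock: 24.95
tool_pos: [0.5339, -0.0881, 0.0623]
tcp_rot: [3.128, 0.259, 0.005]
contact_force: [6.8, -9.6, -0.2]
opening: 0.381
finger_force: 40.8
NEEDLE (79.6, 565, array([ 0.6477, -0.1428])) [500.   2.]
```

```bash
python3 -m creep '{"claw":[0.8,0.8,0.8,0.8,0.8,0.8,0.8,0.8],"translation":[[0,0,0],[0,0,0],[0,0,0],[0,0,0],[0,0,0],[0,0,0],[0,0,0],[0,0,0]],"turn":[[0,0,-8],[0,0,-8],[0,0,-8],[0,0,-8],[0,0,-8],[0,0,-5],[0,0,0],[0,0,0]]}'
python3 look.py g3
python3 -m creep '{"claw":[0.8,0.8,0.8,0.8],"translation":[[0,0,0],[0,0,0],[0,0,0],[0,0,0]],"turn":[[0,0,7.5],[0,0,0],[0,0,0],[0,0,0]]}'
python3 look.py g4
python3 -m creep '{"claw":[0.8,0.8,0.8,0.8],"translation":[[0,0,0],[0,0,0],[0,0,0],[0,0,0]],"turn":[[0,0,7.5],[0,0,7.5],[0,0,0],[0,0,0]]}'
python3 look.py g5
```

```text
clock: 25.8
tool_pos: [0.5334, -0.0872, 0.0622]
tcp_rot: [2.793, 1.435, 0.002]
contact_force: [-0.3, -2.2, 7.0]
opening: 0.381
finger_force: 41.3
NEEDLE (82.3, 3145, array([ 0.6487, -0.1462])) [609. 208.]
clock: 26.25
tool_pos: [0.5335, -0.0874, 0.0622]
tcp_rot: [2.88, 1.25, 0.003]
contact_force: [2.7, -3.2, 6.8]
opening: 0.382
finger_force: 41.3
NEEDLE (86.2, 3695, array([ 0.6478, -0.146 ])) [606. 171.]
clock: 26.7
tool_pos: [0.5337, -0.0876, 0.0622]
tcp_rot: [3.018, 0.863, 0.004]
contact_force: [4.2, -5.5, 5.5]
opening: 0.384
finger_force: 41.2
NEEDLE (87.0, 4886, array([ 0.6476, -0.1466])) [581.  97.]
```

```bash
python3 -m creep '{"claw":[0.8,0.8,0.8],"translation":[[0,0,0.6],[0,0,0],[0,0,0]],"turn":[[0,0,0],[0,0,0],[0,0,0]]}'
python3 -m creep '{"claw":[0.6,0.4,0.3,0.3,0.3,0.3],"translation":[[0,0,0],[0,0,0],[0,0,0],[0,0,0],[0,0,-5],[0,0,-20]],"turn":[[0,0,0],[0,0,0],[0,0,0],[0,0,0],[0,0,0],[0,0,0]]}'
python3 -m creep '{"claw":[0.3,0.3,0.3,0.3,0.3],"translation":[[0,0,-20],[0,0,-20],[0,0,-10],[0,0,0],[0,0,0]],"turn":[[0,0,-8],[0,0,0],[0,0,0],[0,0,0],[0,0,0]]}'
python3 look.py end
python3 - <<'E'
import cv2
im=cv2.imread("pics/end.png");cv2.imwrite("pics/endc.png",cv2.resize(im[40:340,240:640],None,fx=2,fy=2))
E
```

```text
clock: 27.05
tool_pos: [0.5338, -0.0876, 0.0622]
tcp_rot: [3.018, 0.864, 0.005]
contact_force: [1.2, -5.1, 10.5]
opening: 0.38
finger_force: 41.9
clock: 27.65
tool_pos: [0.5316, -0.0866, 0.0838]
tcp_rot: [-3.018, -0.865, 0.005]
contact_force: [-0.5, 0.2, 0.3]
opening: 0.698
finger_force: 0.0
clock: 28.15
tool_pos: [0.5324, -0.0869, 0.1345]
tcp_rot: [-2.952, -1.074, 0.001]
contact_force: [0.3, -0.2, -0.7]
opening: 0.699
finger_force: 0.0
NEEDLE (87.2, 1299, array([ 0.6474, -0.1469])) [503. 125.]
```

View pics/endc.png

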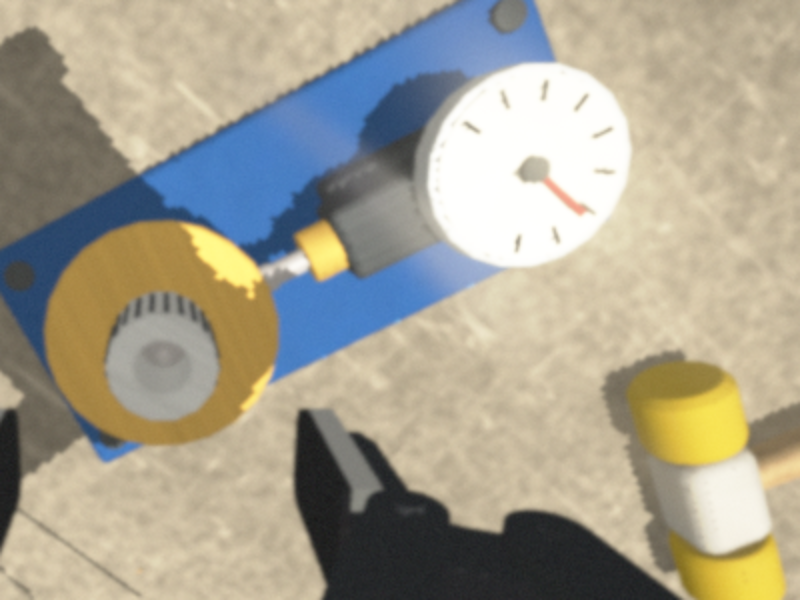

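The needle stays at its scanned maximum after letting go, the wheel is seated and nothing is touched.

```bash
python3 -c "
from plant import order;print(order.hand_in())"
```

```text
the job is handed in; nothing more can be done
None
```

The job is handed in: the smallest wheel sits home on the stand's shoulder and was let go with its high spot at the plunger, within a few degrees of the peak I scanned. The needle reads about 10.6 mm by my estimate, and pressing stayed under about 18 N by the wrist force readings.

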